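# Pack a layered offering gift box with a lotus cup

## Task

Pack the wooden gift box in layers: first lay all the cartons and blue-lidded tins on its floor and let go of them, then lower the green divider until it lies flat on the corner posts, and finally stand the orange-lidded tubs and the gold cup upright on the divider. The lotus goes upright, foot down to the bottom of the cup's well, while the cup is still out on the table, so that cup and lotus are carried to the box together as one. Some cartons, tins or tubs may be missing; leave the glue bottle, brass bowl and ribbon spool where they are.

Things in the scene. Friction and masses are not known exactly. Their poses are not given: they have to be found in the camera images.
- giftbox: open pale wooden box with gold bands, fixed. Origin at the centre of its underside. Outside 212 (x) x 172 (y) x 58 mm high; walls and floor 6 mm thick, inside 200 x 160 mm, inner floor 6 mm above the origin. In each inner corner a gold post, 16 x 16 mm, its top 46 mm above the origin: the divider rests on these four posts.
- divider: green board 192 (x) x 152 (y) x 5 mm, 200 g, origin at the centre of its underside. Dark wooden grip bar on its middle: 14 mm thick (x), 50 mm long (y), up to 35 mm above the origin. Fits the box, long side along long side, either way round, with 4 mm play each side; seated, its underside is 46 mm above the box's origin, its top 7 mm below the rim.
- lotus: carved white lotus bud standing on a round green foot. Foot 32 mm diameter and 24 mm long; above it the bud, 42 mm diameter (straight sides for gripping from 25 to 49 mm above the origin), total height 54 mm, about 50 g. Origin at the centre of the foot's underside, z up.
- cup: gold cup, 58 mm diameter (50 mm at its underside, full width from 10 mm up), 36 mm high, about 250 g, with a round well in its top, 38 mm diameter and 22 mm deep, for the lotus foot. Origin at the centre of its underside, z up; the well's floor is 14 mm above the origin. With the lotus standing in it the whole is 68 mm high, the bud clearing the rim by 2 mm.
- carton_a: lavender gift carton standing on the table, box 38 mm (its x) by 56 mm (its y) by 34 mm high, about 80 g; origin at the centre of its underside, z up. Goes in the bottom layer. May be absent.
- carton_b: pink gift carton standing on the table, box 38 mm (its x) by 56 mm (its y) by 34 mm high, about 80 g; origin at the centre of its underside, z up. Goes in the bottom layer. May be absent.
- tin_a: round steel tin with a blue lid, 48 mm diameter, 34 mm high, about 100 g; origin at the centre of its underside, z up. Goes in the bottom layer. May be absent.
- tin_b: round steel tin with a blue lid, 48 mm diameter, 34 mm high, about 100 g; origin at the centre of its underside, z up. Goes in the bottom layer. May be absent.
- tub_a: round white sweet tub with an orange lid, 46 mm diameter, 32 mm high, about 70 g; origin at the centre of its underside, z up. Goes in the top layer, on the divider. May be absent.
- tub_b: round white sweet tub with an orange lid, 46 mm diameter, 32 mm high, about 70 g; origin at the centre of its underside, z up. Goes in the top layer, on the divider. May be absent.
- glue: white glue bottle with a red cap, 44 mm diameter, 85 mm high; origin at the centre of its underside. Bystander.
- bowl: brass bowl, 100 mm diameter, 50 mm high; origin at the centre of its underside. Bystander.
- spool: red ribbon spool, 60 mm diameter, 40 mm high; origin at the centre of its underside. Bystander.
Mind the look-alikes: they are no part of the job. Several things look just like the carton_a: the one meant starts farthest from the robot's base.

How it is judged:
By the outcome, as a careful person would: the job done as asked, in the order asked, and still so for the second after the job is handed in, with the robot touching nothing.
Of carton_a, carton_b, tin_a, tin_b only 2 to 4 are there at a start; the rules pass over those that are not, and their reading is None.
Of tub_a, tub_b only 1 to 2 are there at a start; the rules pass over those that are not, and their reading is None.
At some moment in a run one of carton_a, carton_b, tin_a, tin_b, tub_a, tub_b may be knocked a few centimetres aside while the robot is not near it.
It also fails if it takes over 210 s, if anything falls off the work surface, if the arm or the gripper's body presses on something with over 40 N, if the wrist force passes 120 N, or if a joint passes its speed limit or range.

## Robot

A 6-joint arm with a two-finger parallel gripper is mounted at the origin on the work surface. World frame = base frame: x ahead of the robot, y to its left, z up, the work surface at z = 0. Lengths are in m, angles in rad, forces in N, time in s.
With the tool pointing down it reaches from about 0.25 to 0.8 m from the base axis. Payload 8.5 kg.
Tool frame: the origin (TCP) lies between the finger pads; the fingertips stand 19 mm ahead of it and the grasp point (between the pads) is the TCP; z points along the fingers, y is the direction in which the jaws open and shut (so a half turn about z gives the same grasp; the last joint's range is limited). The gripper opens to 85 mm and grips with 20 to 120 N. Pads are 22 mm wide; open, the fingers measure 114 mm over their backs; the gripper's body (76 mm by 85 mm) begins 54 mm behind the grasp point. The pads swing forward as they close: fully open they stand 13 mm farther back than shut.
Start: joints at [1.236, 0.238, -0.013, 1.319, 0, 1.571], TCP at [0.172, 0.496, 0.25] pointing down, gripper open.
Joint ranges: [-2.66, 2.66], [-1.03, 1.9], [-1.14, 1.46], [-1.82, 2.27], [-1.45, 1.34], [-3.14, 3.14]. Speed limits (rad/s): [2.22, 2.22, 2.79, 3.14, 3.14, 3.14].

## Interface

Orientations are given as a 3x3 rotation matrix whose columns are the frame's x, y, z axes.
In Python, from cell import arm gives the robot as it stands.
- The arm moves only by the shell command python3 -m inch 'ROWS' [FORCE]. ROWS is JSON, one flat list of numbers, 7 for each row, row after row: the opening, from 0 (shut) to 1 (fully open), then the shift along the world's x, y, z in units of 60 mm (1.0 is 60 mm), then the turn, a rotation vector about the world's x, y, z in units of 10 degrees (1.0 is 10 degrees). A call has 1 to 12 rows; each row is the pose to reach, as a shift and turn from the pose commanded when the call began; what a row does not reach only later rows make up. A row lasts 1/8 s, in which the tool goes at most 62.5 mm and 10.7 degrees, less where a joint would pass 70% of its speed; a pose out of reach is approached as far as the arm can. A call with a gripper value outside its range is refused whole. The fingers move at their own pace and stop on an object; FORCE is the grip in N (left out, the last holds). Time passes only in rows, so rows that repeat a pose let the fingers close. It gives the time, the measured TCP pose, the force and the opening at its end, in the units of the state.
- arm.observe(): the state, without advancing time (a new reading comes with each control period).
- arm.grab_frame(name): name is "side" or "top"; returns a dict with "frame" (400x640x3 uint8, red, green, blue), "camera_matrix" (3x3 intrinsics, pixels), "rvec" (rotation vector, rad) and "tvec" (3), from world to camera coordinates, as OpenCV has them. Camera axes: x right, y down, z forward; pixel columns grow to the right and rows downward; lengths in m; the calibration is good to about 2 mm. A picture is of the moment at which its call begins. There is no depth.
- arm.job_done(): hands the job in, once; it reports no verdict.
Trained networks look in a picture, given as the dict that the camera call returned (one of the last four; its "shot" number tells which), for a name from the list of things; names that differ only in an ending like _2 or _b are one class to them, and where a whole thing is asked for, a point or a joint stands for the part that bears it (a point fixed in the world has none). Each returns a list of dicts, best first, with "conf" (0 to 1); they miss things now and then, are a little off and sometimes report something else, mostly with a low value. They report only what shows in the picture. A call takes as long as a camera call. They do not tell look-alikes from the thing itself.
- arm.search_frame(picture, thing): "centre" ([x, y, z] in m, in world coordinates, good to about 4 mm: the middle of the surface that is visible of it).
- arm.pinpoint(picture, thing): "centre" ([x, y, z] in m, in world coordinates, good to about 4 mm: a listed point, or the origin of a listed thing).
The state is a dict: "time_s": time; "qpos": joint angles; "joint_velocities": joint speeds; "joint_efforts": joint torques, N m; "position": TCP position; "tcp_rot": TCP orientation; "force": force on the tool from outside, world axes, zero at the start; "torque": the same for the moment, N m; "grip_width": opening from 0.0 (shut) to 1.0 (fully open).
Only numpy, scipy, OpenCV 4.12 (cv2) and the standard library are available. Lean on these libraries where they do the work, as an engineer would, in place of code of your own. Each camera call takes 0.05 s, during which the arm holds its last target.

## Working session

There is one attempt and no reset: what is moved stays moved. The work goes in short steps, Python scripts to look and compute and a shell command to move; the robot and the scene stay as the last step left them, time stands still between calls to the robot, and variables do not carry over. Pictures are saved under pics/ and viewed, and the job is handed in when it is done.

```bash
ls; mkdir -p pics; python3 - <<'E'
from cell import arm
import cv2
s=arm.observe(); print(s['time_s'],s['position'],s['tcp_rot'],s['grip_width'],s['force'])
for n in('top','side'):
    p=arm.grab_frame(n); cv2.imwrite(f'pics/{n}0.png',p['frame'][:,:,::-1]); print(p['camera_matrix'],p['rvec'],p['tvec'])
    for t in ['giftbox','divider','lotus','cup','carton_a','carton_b','tin_a','tub_a','glue','bowl','spool']:
        print(t,[(round(d['conf'],2),[round(float(v),3) for v in d['centre']]) for d in arm.pinpoint(p,t)])
print(arm.observe()['time_s'])
E
```

```text
pics
0.0 [0.17237368 0.49547814 0.24968248] [[-9.44470783e-01  3.28595053e-01 -4.79943899e-04]
 [ 3.28595404e-01  9.44469798e-01 -1.36418794e-03]
 [ 5.02710801e-06 -1.44614301e-03 -9.99998954e-01]] 0.9979644381140726 [ 0.0755426   0.82640092 -0.40751465]
[[393.46415015   0.         319.06442199]
 [  0.         393.46415015 200.00558487]
 [  0.           0.           1.        ]] [ 2.08804829 -2.10658907  0.2481385 ] [0.03542611 0.5640717  0.94161931]
giftbox [(0.94, [0.533, -0.006, 0.0]), (0.71, [0.67, 0.187, 0.002])]
divider [(0.91, [0.495, 0.246, 0.002]), (0.26, [0.535, -0.007, 0.0])]
lotus [(0.79, [0.565, 0.408, -0.001])]
cup [(0.72, [0.668, 0.188, 0.003])]
carton_a [(0.89, [0.652, -0.211, -0.003]), (0.82, [0.43, -0.174, 0.001]), (0.63, [0.357, -0.25, 0.002])]
carton_b [(0.89, [0.652, -0.211, -0.003]), (0.82, [0.43, -0.174, 0.001]), (0.63, [0.357, -0.25, 0.002])]
tin_a [(0.69, [0.579, -0.215, -0.005])]
tub_a [(0.68, [0.472, -0.323, -0.002])]
glue [(0.85, [0.681, -0.324, -0.003])]
bowl [(0.61, [0.772, 0.1, -0.0])]
spool [(0.96, [0.439, 0.442, -0.002])]
[[428.35270496   0.         323.40621272]
 [  0.         428.35270496 199.261611  ]
 [  0.           0.           1.        ]] [ 2.19413193 -0.23129817  0.1116513 ] [-0.5391738   0.12851258  1.26688155]
giftbox [(0.69, [0.537, -0.009, -0.001])]
divider [(0.79, [0.49, 0.245, -0.001]), (0.37, [0.562, 0.411, -0.006])]
lotus [(0.51, [0.56, 0.412, -0.002]), (0.37, [0.581, -0.214, 0.008])]
cup [(0.5, [0.668, 0.183, -0.001])]
carton_a [(0.74, [0.654, -0.209, 0.0]), (0.7, [0.432, -0.173, 0.001]), (0.67, [0.355, -0.25, 0.0])]
carton_b [(0.74, [0.654, -0.209, 0.0]), (0.7, [0.432, -0.173, 0.001]), (0.67, [0.355, -0.25, 0.0])]
tin_a [(0.89, [0.578, -0.213, 0.005])]
tub_a [(0.61, [0.474, -0.318, -0.004])]
glue [(0.82, [0.68, -0.32, 0.0])]
bowl [(0.71, [0.771, 0.106, -0.0])]
spool [(0.67, [0.443, 0.442, 0.002]), (0.32, [0.539, -0.011, 0.0])]
1.2
```

View pics/top0.png

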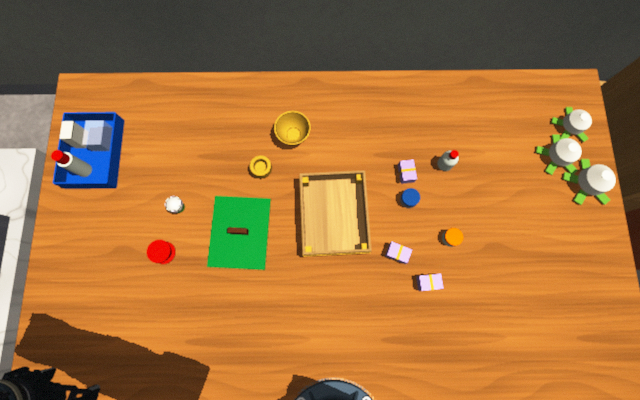

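View pics/side0.png

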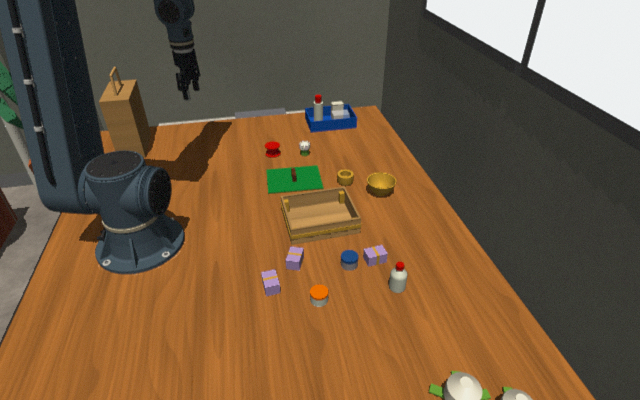

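```bash
python3 - <<'E'
import cv2, numpy as np
t=cv2.imread('pics/top0.png')
c=cv2.resize(t[140:310,280:480],None,fx=4,fy=4,interpolation=cv2.INTER_CUBIC)[:600]; 
c=cv2.resize(t[145:295,290:480],None,fx=4,fy=4,interpolation=cv2.INTER_CUBIC); cv2.imwrite('pics/c1.png',c)
c=cv2.resize(t[110:270,140:325],None,fx=3.7,fy=3.7,interpolation=cv2.INTER_CUBIC); cv2.imwrite('pics/c2.png',c)
s=cv2.imread('pics/side0.png')
c=cv2.resize(s[240:320,240:420],None,fx=4,fy=4,interpolation=cv2.INTER_CUBIC); cv2.imwrite('pics/c3.png',c)
E
```

```text
(no output)
```

View pics/c1.png

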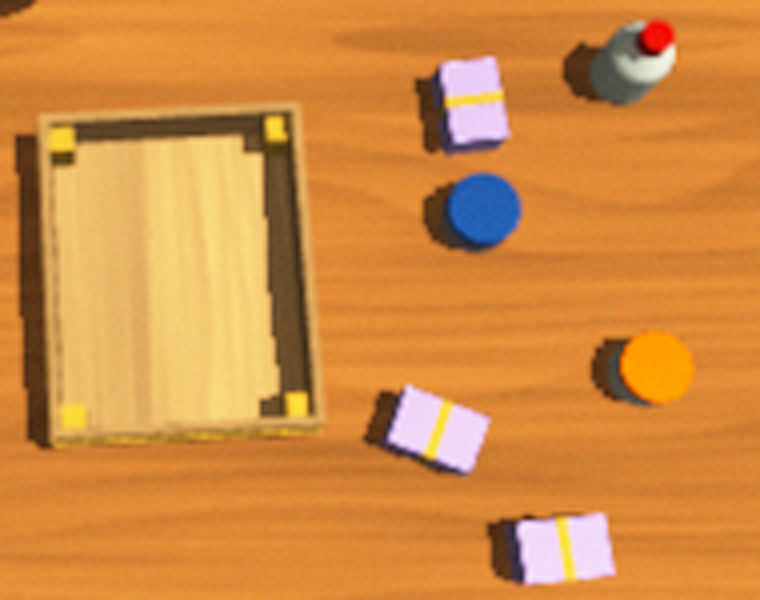

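View pics/c2.png

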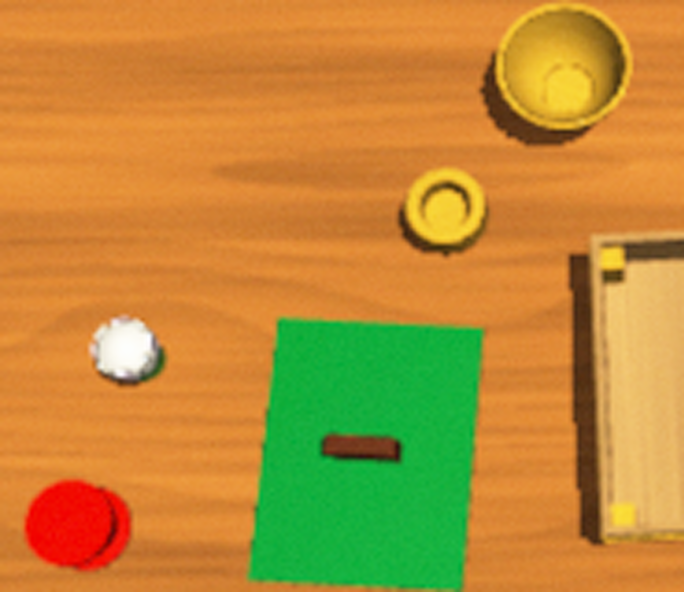

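View pics/c3.png

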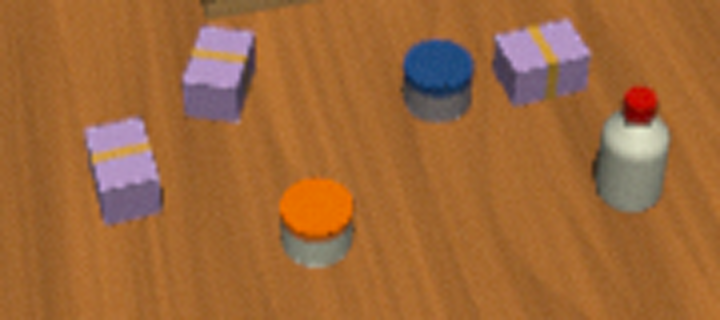

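```bash
cat > h.py <<'E'
import cv2, numpy as np
from scipy.optimize import minimize
from cell import arm
def proj(P,p):
    return cv2.projectPoints(np.asarray(P,float),p['rvec'],p['tvec'],p['camera_matrix'],None)[0][:,0]
def circ(r,z): 
    a=np.linspace(0,2*np.pi,48,endpoint=False); return np.c_[r*np.cos(a),r*np.sin(a),0*a+z]
def boxp(lx,ly,z0,z1): return np.array([[sx*lx/2,sy*ly/2,z] for sx in(-1,1) for sy in(-1,1) for z in(z0,z1)])
C=lambda *rz: np.vstack([circ(r,z) for r,z in rz])
M={'carton_a':boxp(.038,.056,0,.034),'tin_lid':None,
'tin_a':C((.024,0.026),(.024,.034)),'tub_a':C((.023,.024),(.023,.032)),
'tin_top':C((.024,.034)),'tub_top':C((.023,.032)),'carton_top':boxp(.038,.056,.034,.034),
'cup':C((.025,0),(.029,.010),(.029,.036)),'lotus':C((.017,.0255),(.021,.03),(.021,.049),(.014,.054)),
'divider':boxp(.192,.152,0,.005),'giftbox':boxp(.212,.172,0,.058),'boxtop':boxp(.212,.172,.058,.058),'spool':C((.03,0),(.03,.04))}
def hsvmask(p,lo,hi): 
    h=cv2.cvtColor(cv2.resize(p['frame'],None,fx=4,fy=4,interpolation=cv2.INTER_CUBIC),cv2.COLOR_RGB2HSV)
    return cv2.inRange(h,np.array(lo),np.array(hi))
R={'carton':((120,20,60),(165,130,255)),'tin':((100,120,50),(125,255,255)),'tub':((8,245,190),(18,255,255)),
'cup':((20,140,80),(32,255,255)),'lotus':((0,0,150),(179,60,255)),'divider':((55,120,60),(80,255,255))}
S=4
def fit(p,model,rng,x0,yaw=True,pad=12):
    """x0=(x,y,yaw,[z]); silhouette IoU fit"""
    z=x0[3] if len(x0)>3 else 0
    def poly(v):
        c,s=np.cos(v[2]),np.sin(v[2]); P=M[model]; W=np.c_[c*P[:,0]-s*P[:,1]+v[0],s*P[:,0]+c*P[:,1]+v[1],P[:,2]+z]
        return cv2.convexHull(((proj(W,p)+.5)*S-.5).astype(np.float32))[:,0]
    m=hsvmask(p,*R[rng])
    q=poly(x0); a=np.maximum((q.min(0)-pad*S).astype(int),0); b=(q.max(0)+pad*S).astype(int)
    m=m[a[1]:b[1],a[0]:b[0]]; n,l,st,ce=cv2.connectedComponentsWithStats(m)
    if n<2: return None
    k=1+np.argmax(st[1:,4]); cc,_=cv2.findContours((l==k).astype(np.uint8),cv2.RETR_EXTERNAL,cv2.CHAIN_APPROX_NONE)
    mm=np.zeros_like(m); cv2.drawContours(mm,cc,-1,1,-1); mm=mm.astype(bool)
    def cost(d):
        v=[x0[0]+d[0]/1e3,x0[1]+d[1]/1e3,x0[2]+(np.radians(d[2]) if yaw else 0)]
        im=np.zeros(m.shape,np.uint8); cv2.fillPoly(im,[np.round((poly(v)-a)*16).astype(np.int32)],1,shift=4)
        im=im.astype(bool); return 1-(im&mm).sum()/(im|mm).sum()
    n=3 if yaw else 2
    best=None
    for y in ([-12,0,12] if yaw else [0]):
        s0=np.array([0,0,y][:n],float); sim=np.vstack([s0]+[s0+4*np.eye(n)[i] for i in range(n)])
        r=minimize(cost,s0,method='Nelder-Mead',options=dict(initial_simplex=sim,xatol=.05,fatol=1e-4))
        if best is None or r.fun<best.fun: best=r
    d=best.x
    return [round(x0[0]+d[0]/1e3,4),round(x0[1]+d[1]/1e3,4),round(np.degrees(x0[2])+(d[2] if yaw else 0),1)],round(1-best.fun,3)
def grab(n,name=None):
    p=arm.grab_frame(n)
    if name: cv2.imwrite(f'pics/{name}.png',p['frame'][:,:,::-1])
    return p
E
python3 - <<'E'
from h import *
for n in('top','side'):
    p=grab(n)
    print(n)
    print('carton',fit(p,'carton_a','carton',(.653,-.21,np.pi/2)))
    print('tin',fit(p,'tin_top' ,'tin',(.579,-.214,0),False),fit(p,'tin_a','tin',(.579,-.214,0),False))
    print('tub',fit(p,'tub_top','tub',(.473,-.32,0),False),fit(p,'tub_a','tub',(.473,-.32,0),False))
    print('cup',fit(p,'cup','cup',(.668,.186,0),False))
    print('lotus',fit(p,'lotus','lotus',(.563,.41,0),False))
    print('divider',fit(p,'divider','divider',(.493,.245,0)))
E
```

```text
top
carton ([np.float64(0.6541), np.float64(-0.2142), np.float64(84.5)], np.float64(0.423))
tin ([np.float64(0.5783), np.float64(-0.2116), np.float64(0.0)], np.float64(0.956)) ([np.float64(0.5795), np.float64(-0.2116), np.float64(0.0)], np.float64(0.907))
tub ([np.float64(0.4728), np.float64(-0.318), np.float64(0.0)], np.float64(0.951)) ([np.float64(0.4734), np.float64(-0.3192), np.float64(0.0)], np.float64(0.891))
cup ([np.float64(0.6719), np.float64(0.19), np.float64(0.0)], np.float64(0.862))
lotus ([np.float64(0.5631), np.float64(0.4126), np.float64(0.0)], np.float64(0.815))
divider ([np.float64(0.4955), np.float64(0.2453), np.float64(-3.2)], np.float64(0.968))
side
carton ([np.float64(0.6494), np.float64(-0.2129), np.float64(86.3)], np.float64(0.441))
tin ([np.float64(0.5764), np.float64(-0.2205), np.float64(0.0)], np.float64(0.915)) ([np.float64(0.5769), np.float64(-0.215), np.float64(0.0)], np.float64(0.854))
tub ([np.float64(0.4712), np.float64(-0.3216), np.float64(0.0)], np.float64(0.933)) ([np.float64(0.4723), np.float64(-0.3166), np.float64(0.0)], np.float64(0.795))
cup ([np.float64(0.669), np.float64(0.1877), np.float64(0.0)], np.float64(0.808))
lotus ([np.float64(0.562), np.float64(0.4135), np.float64(0.0)], np.float64(0.556))
divider ([np.float64(0.4937), np.float64(0.2444), np.float64(-3.9)], np.float64(0.873))
```

```bash
python3 - <<'E'
from h import *
p=grab('top'); s=grab('side')
import pickle; pickle.dump((p,s),open('ps.pkl','wb'))
f=p['frame'][160:268,290:380,::-1]; cv2.imwrite('pics/b1.png',cv2.resize(f,None,fx=5.5,fy=5.5,interpolation=cv2.INTER_CUBIC))
f=s['frame'][180:248,270:370,::-1]; cv2.imwrite('pics/b2.png',cv2.resize(f,None,fx=8,fy=8,interpolation=cv2.INTER_CUBIC))
o=[]
for n,(q,r) in enumerate([(p,(150,185,240,280)),(p,(190,220,155,190)),(s,(165,190,330,360)),(s,(135,160,290,320))]):
    c=q['frame'][r[0]:r[1],r[2]:r[3],::-1]; o.append(cv2.resize(c,(340,int(340*c.shape[0]/c.shape[1])),interpolation=cv2.INTER_CUBIC)[:290])
o=[cv2.copyMakeBorder(x,0,290-x.shape[0],0,0,cv2.BORDER_CONSTANT) for x in o]
cv2.imwrite('pics/b3.png',np.vstack([np.hstack(o[:2]),np.hstack(o[2:])]))
E
```

```text
(no output)
```

View pics/b1.png

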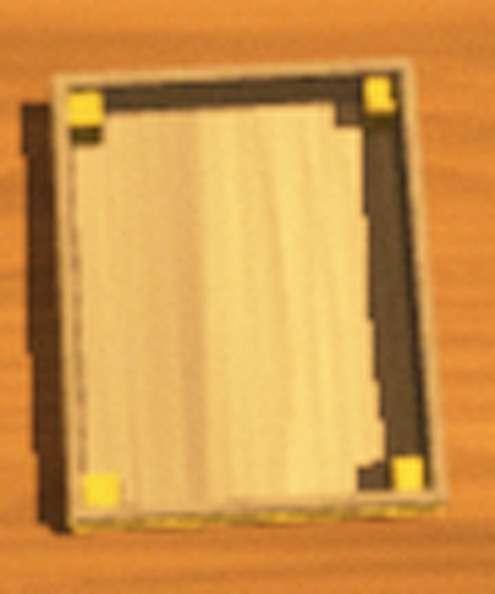

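View pics/b2.png

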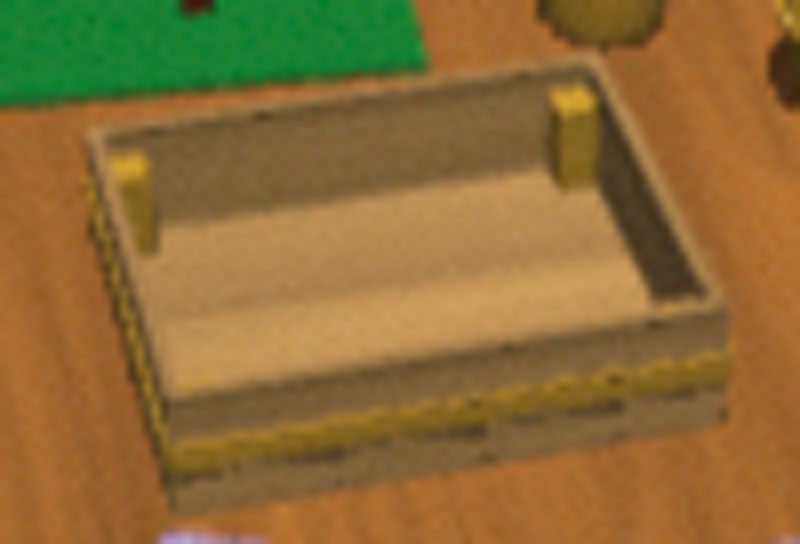

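View pics/b3.png

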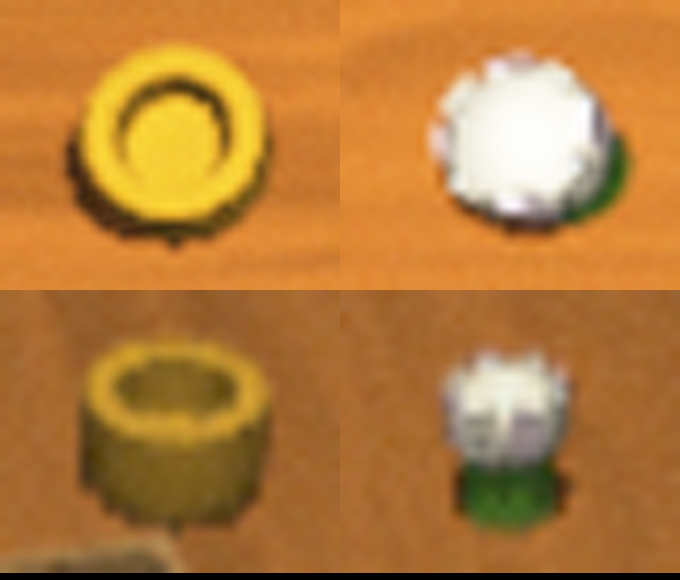

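```bash
python3 - <<'E'
s=open('h.py').read()
s=s.replace("    m=m[a[1]:b[1],a[0]:b[0]]; n,l","    m=m[a[1]:b[1],a[0]:b[0]]\n    if rng=='carton': m=cv2.morphologyEx(m,cv2.MORPH_CLOSE,np.ones((33,33)))\n    n,l")
s=s.replace("R={","M['cup_top']=C((.029,.036))\nR={'cupt':((20,150,170),(32,255,255)),")
open('h.py','w').write(s)
E
cat > box.py <<'E'
from h import *
from scipy.optimize import least_squares
import pickle; p,s=pickle.load(open('ps.pkl','rb'))
f=lambda L,k,o:(np.array(L)+.5)/k-.5+np.array(o)
A=f([(53,74),(413,60),(445,498),(70,517)],5.5,(290,160)); B=f([(88,132),(598,57),(726,300),(165,402)],8,(270,180))
r=lambda h:np.array([[.106,.086,h],[.106,-.086,h],[-.106,-.086,h],[-.106,.086,h]])
def W(v,P):
    c,s_=np.cos(v[2]),np.sin(v[2]); return np.c_[c*P[:,0]-s_*P[:,1]+v[0],s_*P[:,0]+c*P[:,1]+v[1],P[:,2]]
PA=r(.058); PB=r(.058)[[3,0,1,2]]
for w in((1,0),(0,1),(1,1)):
    g=least_squares(lambda v:np.r_[w[0]*(proj(W(v,PA),p)-A).ravel(),w[1]*(proj(W(v,PB),s)-B).ravel()],[.535,-.007,.04],x_scale=[.01,.01,.05])
    print(w,g.x[:2].round(4),np.degrees(g.x[2]).round(2),'rms px',np.sqrt(np.mean(g.fun**2)).round(2))
    if w==(1,1): print(g.fun.round(1))
for n,q in(('top',p),('side',s)):
    print('carton',fit(q,'carton_a','carton',(.653,-.21,np.pi/2)),fit(q,'carton_a','carton',(.43,-.174,0)))
    print('cup',fit(q,'cup_top' if n=='top' else 'cup','cupt' if n=='top' else 'cup',(.668,.186,0),False))
print(arm.observe()['time_s'])
E
python3 box.py
```

```text
(1, 0) [ 0.5375 -0.0081] 2.11 rms px 0.21
(0, 1) [ 0.535  -0.0124] 2.45 rms px 0.36
(1, 1) [ 0.5366 -0.0089] 2.21 rms px 0.63
[ 0.3  0.2  0.2 -0.3  0.6  0.8  0.2  0.6 -0.1 -1.2  0.3 -1.3  0.7  0.2
  0.3 -1. ]
carton ([np.float64(0.6534), np.float64(-0.2108), np.float64(92.5)], np.float64(0.769)) ([np.float64(0.4337), np.float64(-0.1745), np.float64(-21.5)], np.float64(0.903))
cup ([np.float64(0.6698), np.float64(0.1888), np.float64(0.0)], np.float64(0.966))
carton ([np.float64(0.6514), np.float64(-0.2114), np.float64(97.3)], np.float64(0.803)) ([np.float64(0.4318), np.float64(-0.1742), np.float64(-18.2)], np.float64(0.883))
cup ([np.float64(0.6705), np.float64(0.1904), np.float64(0.0)], np.float64(0.808))
1.4
```

```bash
python3 -m inch '[1,1,-1,0,0,0,1, 1,2,-2,0,0,0,2, 1,3,-4,0,0,0,2.5, 1,3,-4,0,0,0,2.5]' 40; python3 -c "
from cell import arm; s=arm.observe(); print(s['qpos'],s['position'],s['tcp_rot'],s['time_s'])"
```

```text
time_s: 1.9
position: [0.3216, 0.3057, 0.2503]
tcp_rot: [[-0.995, -0.103, 0.0], [-0.103, 0.995, 0.0], [-0.0, 0.0, -1.0]]
force: [0.9, 1.3, -0.5]
grip_width: 1.004
[ 7.60254397e-01  9.86883240e-02 -1.87287871e-01  1.28439938e+00
 -1.88741518e-04  6.56672410e-01] [0.32159729 0.30574342 0.25033386] [[-9.94640087e-01 -1.03396845e-01  4.34961805e-04]
 [-1.03396788e-01  9.94640177e-01  1.53165736e-04]
 [-4.48467340e-04  1.07371128e-04 -9.99999894e-01]] 1.9
```

```bash
python3 -m inch '[1,0,0,0,0,0,0]'
```

```text
time_s: 2.02
position: [0.3225, 0.304, 0.2506]
tcp_rot: [[-0.995, -0.096, 0.001], [-0.096, 0.995, -0.0], [-0.001, -0.001, -1.0]]
force: [1.0, 0.7, 0.2]
grip_width: 1.002
```

```bash
python3 -m inch '[1,5.5,-8.58,0,0,0,0,1,5.5,-8.58,0,0,0,0,1,5.5,-8.58,0,0,0,0,1,5.5,-8.58,0,0,0,0,1,5.5,-8.58,0,0,0,0,1,5.5,-8.58,0,0,0,0,1,5.5,-8.58,0,0,0,0,1,5.5,-8.58,0,0,0,0,1,5.5,-8.58,-1,0,0,0,1,5.5,-8.58,-2,0,0,0,1,5.5,-8.58,-2.34,0,0,0,1,5.5,-8.58,-2.34,0,0,0]'; cat > look.py <<'E'
from h import *
import sys
t=grab('top',sys.argv[1]+'t'); s=grab('side',sys.argv[1]+'s')
z=[int(v) for v in sys.argv[2:]]
o=[]
for q,r in ((t,z[:4]),(s,z[4:8])):
    if len(r)<4: r=(0,0,640,400)
    c=q['frame'][r[1]:r[3],r[0]:r[2],::-1]; k=min(390/c.shape[1],560/c.shape[0]); o.append(cv2.resize(c,None,fx=k,fy=k,interpolation=cv2.INTER_CUBIC))
H=max(x.shape[0] for x in o); o=[cv2.copyMakeBorder(x,0,H-x.shape[0],0,0,cv2.BORDER_CONSTANT) for x in o]
cv2.imwrite('pics/'+sys.argv[1]+'.png',np.hstack(o)); print(arm.observe()['time_s'])
E
python3 look.py d1 370 130 480 240 300 180 420 310
```

```text
time_s: 3.52
position: [0.6488, -0.207, 0.1043]
tcp_rot: [[-0.995, -0.101, -0.008], [-0.101, 0.995, 0.003], [0.008, 0.004, -1.0]]
force: [-0.9, 0.9, 0.4]
grip_width: 1.002
3.625
```

View pics/d1.png

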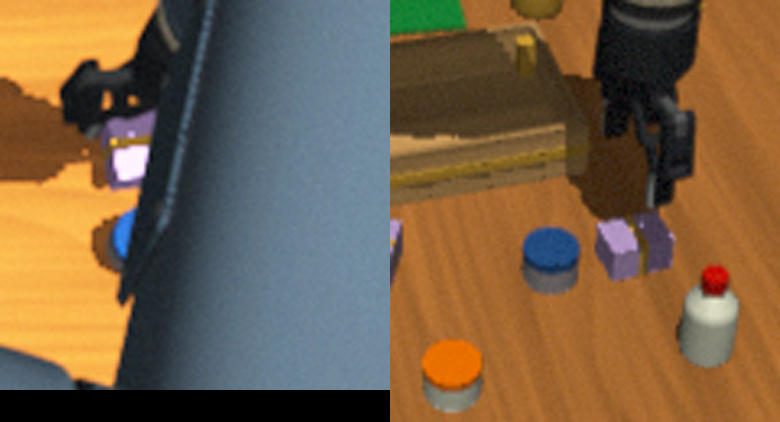

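```bash
python3 -m inch '[1,0,0,0,0,0,0]'
```

```text
time_s: 3.75
position: [0.652, -0.2067, 0.1127]
tcp_rot: [[-0.995, -0.102, 0.004], [-0.102, 0.995, -0.001], [-0.003, -0.001, -1.0]]
force: [0.3, 0.6, 0.2]
grip_width: 1.003
```

```bash
python3 -m inch '[1,0,-0.05,-0.6,0,0,0,1,0,-0.05,-1.2,0,0,0,1,0,-0.05,-1.47,0,0,0,1,0,-0.05,-1.47,0,0,0,1,0,-0.05,-1.47,0,0,0]'
```

```text
time_s: 4.38
position: [0.652, -0.2107, 0.0237]
tcp_rot: [[-0.995, -0.102, 0.003], [-0.102, 0.995, -0.001], [-0.003, -0.001, -1.0]]
force: [0.0, 0.4, -0.3]
grip_width: 1.004
```

Close, then lift.

```bash
python3 -m inch '[0,0,0,0,0,0,0,0,0,0,0,0,0,0,0,0,0,0,0,0,0,0,0,0,0,0,0,0,0,0,0,0,0,0,0,0,0,0,0,0,0,0]' 40; python3 -m inch '[0,0,0,0,0,0,0]' 40
```

```text
time_s: 5.12
position: [0.6511, -0.2107, 0.0223]
tcp_rot: [[-0.995, -0.101, 0.001], [-0.101, 0.995, -0.0], [-0.001, -0.001, -1.0]]
force: [-0.6, 0.4, 5.5]
grip_width: 0.439
time_s: 5.25
position: [0.6511, -0.2107, 0.0223]
tcp_rot: [[-0.995, -0.101, 0.001], [-0.101, 0.995, -0.0], [-0.001, -0.0, -1.0]]
force: [-0.9, 0.4, 5.3]
grip_width: 0.437
```

```bash
python3 -m inch '[0,0,0,0.6,0,0,0,0,0,0,1.5,0,0,0,0,0,0.5,1.8,0,0,0,0,-0.5,1.5,1.8,0,0,-0.36,0,-1.17,2.5,1.8,0,0,-0.36,0,-1.17,3.39,1.8,0,0,-0.36,0,-1.17,3.39,1.8,0,0,-0.36,0,-1.17,3.39,1.8,0,0,-0.36,0,-1.17,3.39,1.8,0,0,-0.36]'; python3 look.py d2 290 150 390 270 260 130 400 260
```

```text
time_s: 6.38
position: [0.5808, -0.0082, 0.1295]
tcp_rot: [[-0.999, -0.037, -0.0], [-0.037, 0.999, -0.0], [0.0, -0.0, -1.0]]
force: [-0.6, -0.1, -0.3]
grip_width: 0.438
6.475
```

View pics/d2.png

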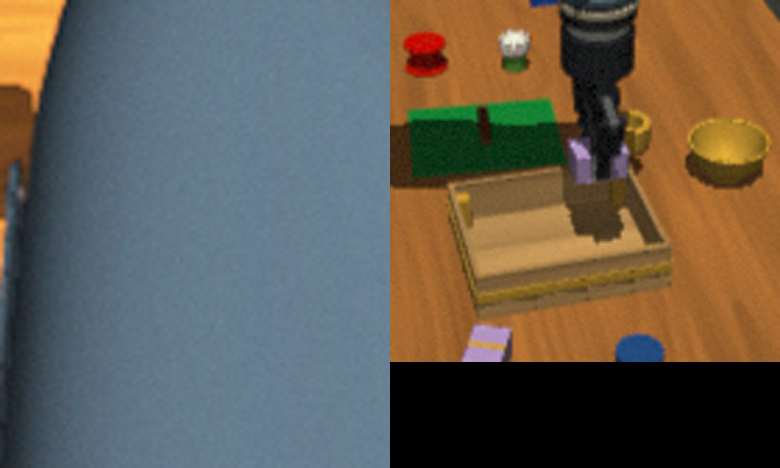

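```bash
python3 -m inch '[0,0,0,-0.6,0,0,0,0,0,0,-1.2,0,0,0,0,0,0,-1.5,0,0,0,0,0,0,-1.6,0,0,0,0,0,0,-1.62,0,0,0,0,0,0,-1.62,0,0,0]'
```

```text
time_s: 7.22
position: [0.5812, -0.0074, 0.0333]
tcp_rot: [[-0.999, -0.038, 0.001], [-0.038, 0.999, -0.0], [-0.001, -0.0, -1.0]]
force: [-0.3, 0.2, -1.4]
grip_width: 0.439
```

```bash
python3 -m inch '[0,0,0,-0.06,0,0,0,0,0,0,-0.06,0,0,0]'
```

```text
time_s: 7.48
position: [0.5806, -0.0071, 0.029]
tcp_rot: [[-0.999, -0.039, 0.0], [-0.039, 0.999, -0.0], [-0.0, -0.0, -1.0]]
force: [-0.6, 0.2, -1.5]
grip_width: 0.434
```

```bash
python3 -m inch '[1,0,0,0,0,0,0,1,0,0,0,0,0,0,1,0,0,0,0,0,0,1,0,0,0.5,0,0,0,1,0,0,1.2,0,0,0,1,0,-0.5,1.7,0,0,0,1,0,-1.5,1.7,0,0,0,1,0,-2.5,1.7,0,0,0,1,-0.05,-3.42,1.7,0,0,0,1,-0.05,-3.42,1.7,0,0,0,1,-0.05,-3.42,1.7,0,0,0]'; python3 look.py d3 290 150 390 270 260 130 400 300
python3 - <<'E'
from h import *
for n in('top','side'):
    p=grab(n)
    print('tin',fit(p,'tin_top' ,'tin',(.579,-.214,0),False))
    print('tub',fit(p,'tub_top','tub',(.473,-.32,0),False))
    print('cup',fit(p,'cup_top' if n=='top' else 'cup','cupt' if n=='top' else 'cup',(.668,.186,0),False))
E
```

```text
time_s: 8.85
position: [0.5773, -0.2122, 0.1307]
tcp_rot: [[-0.999, -0.038, -0.0], [-0.038, 0.999, 0.0], [0.0, 0.0, -1.0]]
force: [0.5, -1.0, -0.9]
grip_width: 1.0
8.95
tin ([np.float64(0.5781), np.float64(-0.211), np.float64(0.0)], np.float64(0.932))
tub None
cup ([np.float64(0.6701), np.float64(0.1891), np.float64(0.0)], np.float64(0.943))
tin ([np.float64(0.5755), np.float64(-0.2206), np.float64(0.0)], np.float64(0.876))
tub ([np.float64(0.4713), np.float64(-0.3217), np.float64(0.0)], np.float64(0.928))
cup ([np.float64(0.668), np.float64(0.186), np.float64(0.0)], np.float64(0.0))
```

View pics/d3.png

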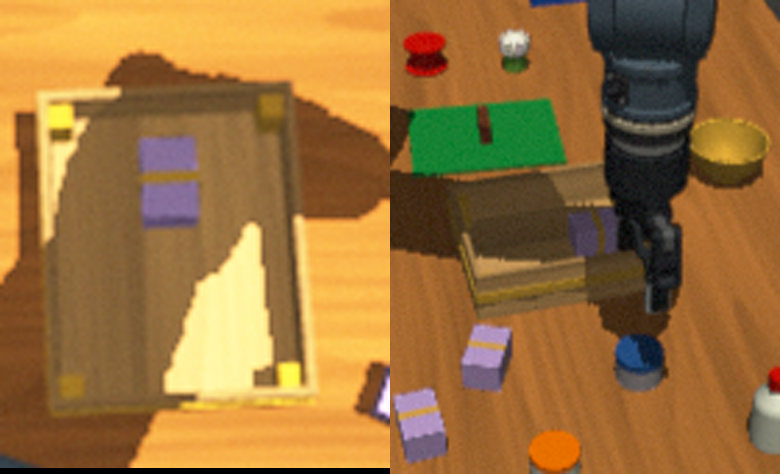

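```bash
python3 -m inch '[1,0,-0.01,-0.6,0,0,0,1,0,-0.01,-1.2,0,0,0,1,0,-0.01,-1.74,0,0,0,1,0,-0.01,-1.74,0,0,0,1,0,-0.01,-1.74,0,0,0,0,0,-0.01,-1.74,0,0,0,0,0,-0.01,-1.74,0,0,0,0,0,-0.01,-1.74,0,0,0,0,0,-0.01,-1.74,0,0,0,0,0,-0.01,-1.74,0,0,0,0,0,-0.01,-1.74,0,0,0]' 40;python3 -m inch '[0,0,0,0,0,0,0]' 40
```

```text
time_s: 10.42
position: [0.5782, -0.2131, 0.0278]
tcp_rot: [[-0.999, -0.039, 0.002], [-0.039, 0.999, -0.001], [-0.002, -0.001, -1.0]]
force: [-2.4, 0.6, 7.4]
grip_width: 0.549
time_s: 10.55
position: [0.5782, -0.2132, 0.0278]
tcp_rot: [[-0.999, -0.039, 0.002], [-0.039, 0.999, -0.001], [-0.002, -0.001, -1.0]]
force: [-1.4, 0.9, 6.5]
grip_width: 0.548
```

```bash
python3 -m inch '[0,0,0,0.6,0,0,0,0,0,0,1.5,0,0,0,0,0,0.5,1.7,0,0,0,0,-0.5,1.5,1.7,0,0,0,0,-1.44,2.5,1.7,0,0,0,0,-1.44,3.37,1.7,0,0,0,0,-1.44,3.37,1.7,0,0,0,0,-1.44,3.37,1.7,0,0,0,0,-1.44,3.37,1.2,0,0,0,0,-1.44,3.37,0.8,0,0,0,0,-1.44,3.37,0.8,0,0,0]'; python3 look.py d4 290 150 390 270 260 130 400 300
```

```text
time_s: 11.92
position: [0.4905, -0.012, 0.0731]
tcp_rot: [[-0.999, -0.037, -0.003], [-0.037, 0.999, -0.0], [0.003, -0.0, -1.0]]
force: [0.5, -1.5, -0.5]
grip_width: 0.54
12.025
```

View pics/d4.png

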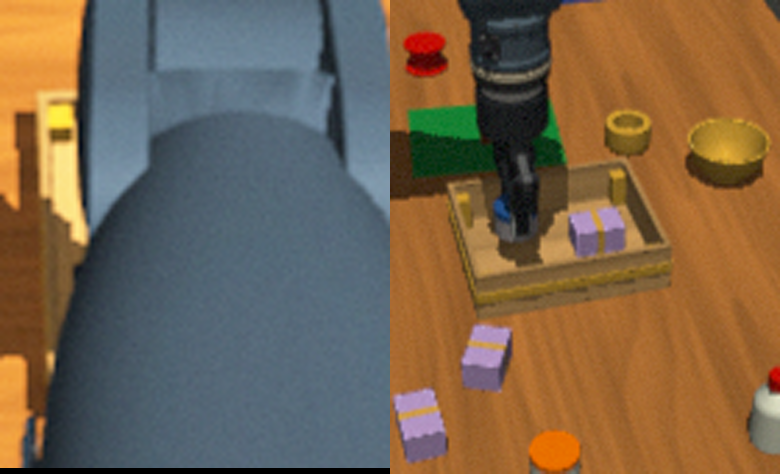

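```bash
python3 -m inch '[0,0,0,-0.4,0,0,0,0,0,0,-0.6,0,0,0,0,0,0,-0.64,0,0,0,0,0,0,-0.64,0,0,0]'
```

```text
time_s: 12.52
position: [0.4916, -0.0108, 0.0366]
tcp_rot: [[-0.999, -0.039, 0.001], [-0.039, 0.999, -0.0], [-0.001, -0.0, -1.0]]
force: [0.5, -0.4, 0.1]
grip_width: 0.552
```

```bash
python3 -m inch '[0,0,0,-0.04,0,0,0,0,0,0,-0.04,0,0,0]'; python3 -m inch '[1,0,0,0,0,0,0,1,0,0,0,0,0,0,1,0,0,0,0,0,0,1,0,0,0.5,0,0,0,1,0,0,1.2,0,0,0,1,0,0,1.8,0,0,0,1,0,0,1.8,0,0,0]'
```

```text
time_s: 12.78
position: [0.4913, -0.0107, 0.0339]
tcp_rot: [[-0.999, -0.039, 0.0], [-0.039, 0.999, -0.0], [-0.0, -0.0, -1.0]]
force: [-0.6, 0.9, -1.2]
grip_width: 0.547
time_s: 13.65
position: [0.4929, -0.0108, 0.1443]
tcp_rot: [[-0.999, -0.039, 0.005], [-0.039, 0.999, -0.0], [-0.005, -0.0, -1.0]]
force: [0.1, 0.4, -0.5]
grip_width: 0.998
```

```bash
python3 -m inch '[1,0.2,1,0,0,0,0,1,0.4,2,0,0,0,0,1,0.6,3,0,0,0,0,1,0.8,4,0,0,0,0,1,1,5,0,0,0,0,1,1.18,6,0,0,0,0,1,1.18,7.06,0,0,0,0,1,1.18,7.06,0,0,0,0,1,1.18,7.06,0,0,0,0,1,1.18,7.06,0,0,0,0]'; python3 look.py d5 140 110 390 290 260 120 400 300
python3 - <<'E'
from h import *
for n in('top','side'):
    p=grab(n)
    print('tub',fit(p,'tub_top','tub',(.473,-.32,0),False))
    print('cup',fit(p,'cup_top' if n=='top' else 'cup','cupt' if n=='top' else 'cup',(.668,.186,0),False))
    print('lotus',fit(p,'lotus','lotus',(.563,.41,0),False))
s=arm.observe();print(s['position'],s['time_s'])
E
```

```text
time_s: 14.9
position: [0.562, 0.4114, 0.1414]
tcp_rot: [[-0.999, -0.037, -0.001], [-0.037, 0.999, -0.001], [0.001, -0.001, -1.0]]
force: [-0.7, 0.4, 0.1]
grip_width: 1.001
15.0
tub ([np.float64(0.4736), np.float64(-0.3128), np.float64(0.0)], np.float64(0.059))
cup ([np.float64(0.6699), np.float64(0.189), np.float64(0.0)], np.float64(0.982))
lotus ([np.float64(0.5623), np.float64(0.414), np.float64(0.0)], np.float64(0.513))
tub ([np.float64(0.4712), np.float64(-0.3216), np.float64(0.0)], np.float64(0.932))
cup ([np.float64(0.6686), np.float64(0.19), np.float64(0.0)], np.float64(0.807))
lotus ([np.float64(0.5589), np.float64(0.4184), np.float64(0.0)], np.float64(0.334))
[0.5623486  0.41185728 0.14209434] 15.1
```

View pics/d5.png

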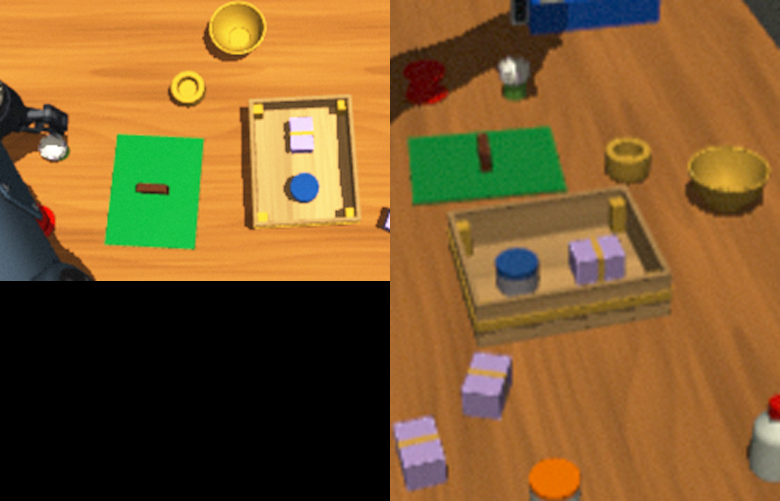

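```bash
python3 -m inch '[1,0,0.01,-0.6,0,0,0,1,0,0.01,-1.2,0,0,0,1,0,0.01,-1.65,0,0,0,1,0,0.01,-1.65,0,0,0,1,0,0.01,-1.65,0,0,0,0,0,0.01,-1.65,0,0,0,0,0,0.01,-1.65,0,0,0,0,0,0.01,-1.65,0,0,0,0,0,0.01,-1.65,0,0,0,0,0,0.01,-1.65,0,0,0,0,0,0.01,-1.65,0,0,0]' 30;python3 -m inch '[0,0,0,0,0,0,0]' 30; python3 look.py d6 140 130 240 250 260 120 340 200
```

```text
time_s: 16.48
position: [0.5624, 0.4137, 0.0437]
tcp_rot: [[-0.999, -0.039, 0.001], [-0.039, 0.999, 0.001], [-0.001, 0.001, -1.0]]
force: [-0.9, -0.2, 5.9]
grip_width: 0.475
time_s: 16.6
position: [0.5623, 0.4137, 0.0437]
tcp_rot: [[-0.999, -0.039, 0.001], [-0.039, 0.999, 0.001], [-0.001, 0.001, -1.0]]
force: [-0.4, -0.7, 6.0]
grip_width: 0.478
16.7
```

View pics/d6.png

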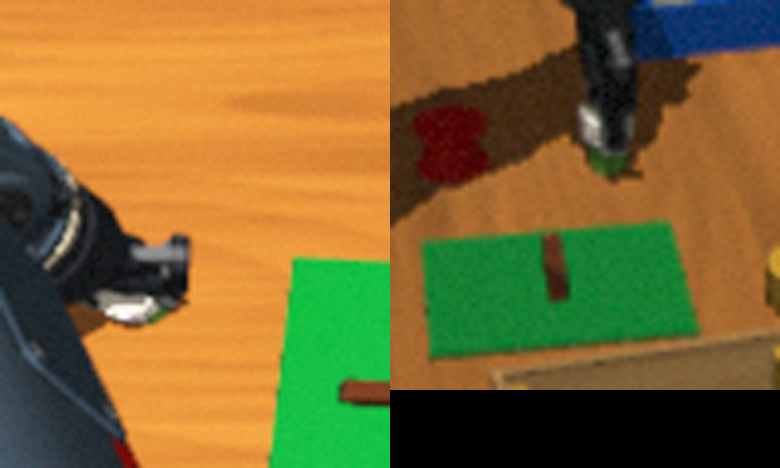

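```bash
python3 -m inch '[0,0,0,0.6,0,0,0,0,0,0,1.4,0,0,0,0,0.5,-0.8,1.4,0,0,0,0,1,-1.7,1.4,0,0,0,0,1.5,-2.6,1.4,0,0,0,0,1.79,-3.74,1.4,0,0,0,0,1.79,-3.74,1.4,0,0,0,0,1.79,-3.74,1,0,0,0,0,1.79,-3.74,1,0,0,0,0,1.79,-3.74,1,0,0,0]'; python3 look.py d7 230 120 310 200 310 140 370 200
```

```text
time_s: 17.95
position: [0.6693, 0.1899, 0.1032]
tcp_rot: [[-0.999, -0.04, 0.0], [-0.04, 0.999, 0.0], [-0.0, 0.0, -1.0]]
force: [0.6, -0.3, -1.2]
grip_width: 0.481
18.05
```

View pics/d7.png

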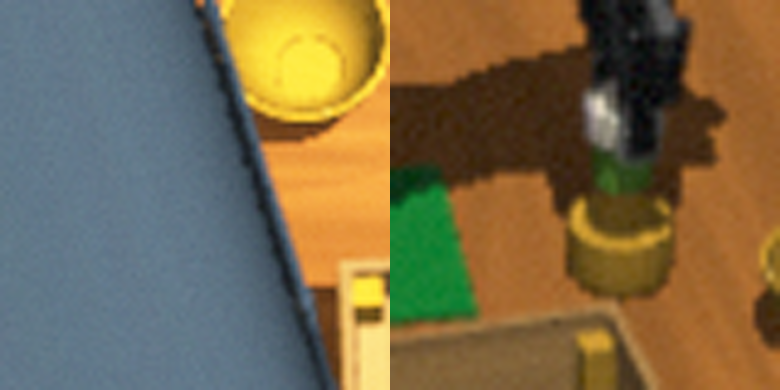

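```bash
python3 - <<'E'
from h import *
p=grab('side'); z0=arm.observe()['position'][2]-.0437
c=p['frame'][150:190,330:360,::-1]; k=18
im=cv2.resize(c,None,fx=k,fy=k,interpolation=cv2.INTER_CUBIC)
def draw(P,col):
    h=cv2.convexHull(((proj(P,p)-[330,150]+.5)*k).astype(np.float32)); cv2.polylines(im,[h.astype(np.int32)],True,col,1)
x,y=arm.observe()['position'][:2]; print(x,y,z0)
cx,cy=.6690,.1892
draw(C((.016,0),(.016,.024))+[x,y,z0],(255,0,255))
draw(M['cup']+[cx,cy,0],(255,255,0)); draw(C((.019,.036))+[cx,cy,0],(255,255,0))
cv2.imwrite('pics/e1.png',im[:600])
E
```

```text
0.6696602388830608 0.18985127160637078 0.05991482367901567
```

View pics/e1.png

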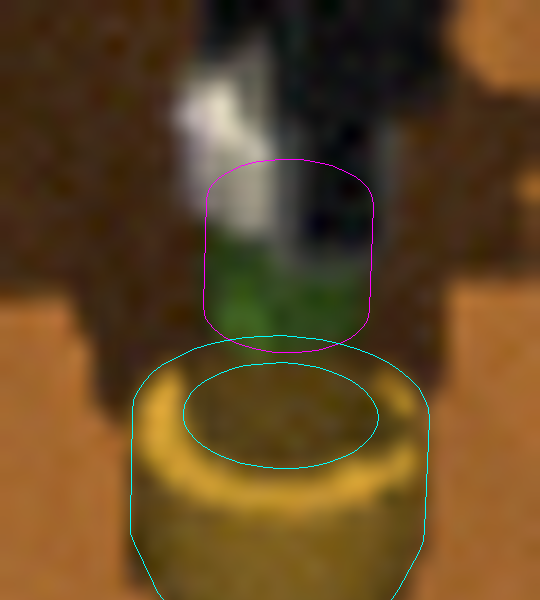

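```bash
python3 -m inch '[0,0,-0.02,-0.2,0,0,0,0,0,-0.02,-0.4,0,0,0,0,0,-0.02,-0.5,0,0,0,0,0,-0.02,-0.5,0,0,0]'; python3 - <<'E'
from h import *
p=grab('side')
cv2.imwrite('pics/e2.png',cv2.resize(p['frame'][140:200,310:370,::-1],None,fx=8,fy=8,interpolation=cv2.INTER_CUBIC))
E
```

```text
time_s: 18.6
position: [0.6689, 0.1877, 0.0717]
tcp_rot: [[-0.999, -0.039, -0.001], [-0.039, 0.999, -0.0], [0.001, -0.0, -1.0]]
force: [0.8, 0.2, -0.9]
grip_width: 0.481
```

View pics/e2.png

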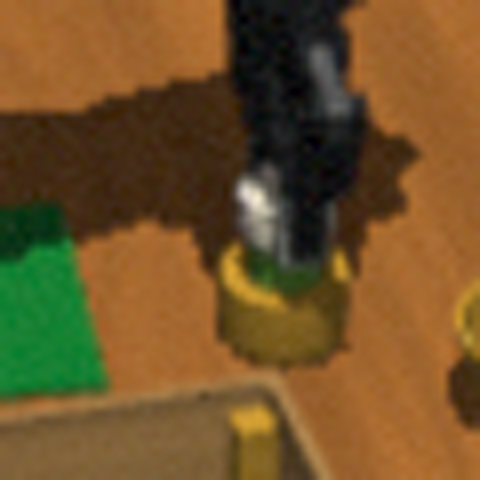

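```bash
python3 -m inch '[0,0,0,-0.1,0,0,0,0,0,0,-0.2,0,0,0,0,0,0,-0.23,0,0,0,0,0,0,-0.23,0,0,0]'
```

```text
time_s: 19.15
position: [0.6693, 0.1878, 0.0587]
tcp_rot: [[-0.999, -0.039, -0.0], [-0.039, 0.999, -0.0], [0.0, -0.0, -1.0]]
force: [-0.5, 0.6, -0.7]
grip_width: 0.481
```

```bash
python3 -m inch '[1,0,0,0,0,0,0,1,0,0,0,0,0,0,1,0,0,0,0,0,0,1,0,0,0.3,0,0,0,1,0,0,1,0,0,0,1,0,0,1.7,0,0,0,1,0,0,1.7,0,0,0,1,0,0,1.7,0,0,0]'; python3 -m inch '[1,-1,0.3,0,0,0,-1,1,-2,0.6,0,0,0,-2,1,-2.91,0.96,0,0,0,-3,1,-2.91,0.96,0,0,0,-4,1,-2.91,0.96,0,0,0,-5,1,-2.91,0.96,0,0,0,-6,1,-2.91,0.96,0,0,0,-7,1,-2.91,0.96,0,0,0,-8,1,-2.91,0.96,0,0,0,-9,1,-2.91,0.96,0,0,0,-9.55,1,-2.91,0.96,0,0,0,-9.55,1,-2.91,0.96,0,0,0,-9.55]'; python3 look.py d8 200 120 310 290 260 120 400 300
```

```text
time_s: 20.15
position: [0.6692, 0.1878, 0.1606]
tcp_rot: [[-0.999, -0.039, -0.0], [-0.039, 0.999, -0.0], [0.0, -0.0, -1.0]]
force: [0.4, -0.8, -1.2]
grip_width: 1.001
time_s: 21.65
position: [0.4944, 0.2453, 0.1602]
tcp_rot: [[0.055, 0.998, -0.001], [0.998, -0.055, -0.001], [-0.001, -0.001, -1.0]]
force: [-1.1, 0.0, -0.3]
grip_width: 1.0
21.75
```

View pics/d8.png

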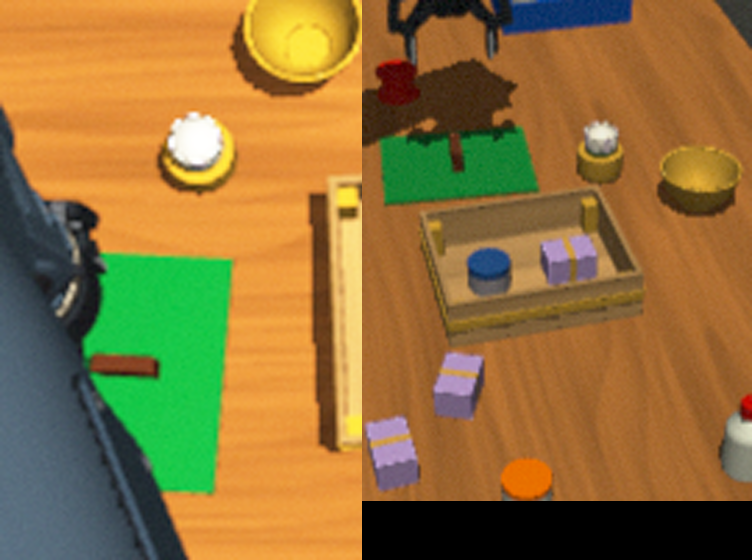

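```bash
python3 -m inch '[1,0,0,-0.8,0,0,0,1,0,0,-1.6,0,0,0,1,0,0,-2.1,0,0,0,1,0,0,-2.19,0,0,0,1,0,0,-2.19,0,0,0,0,0,0,-2.19,0,0,0,0,0,0,-2.19,0,0,0,0,0,0,-2.19,0,0,0,0,0,0,-2.19,0,0,0,0,0,0,-2.19,0,0,0,0,0,0,-2.19,0,0,0,0,0,0,-2.19,0,0,0]' 70;python3 -m inch '[0,0,0,0,0,0,0,0,0,0,0,0,0,0]' 70
```

```text
time_s: 23.25
position: [0.4949, 0.2456, 0.03]
tcp_rot: [[0.057, 0.998, 0.0], [0.998, -0.057, 0.0], [0.0, 0.0, -1.0]]
force: [-1.8, 0.1, 5.3]
grip_width: 0.144
time_s: 23.5
position: [0.4949, 0.2456, 0.03]
tcp_rot: [[0.057, 0.998, 0.0], [0.998, -0.057, 0.0], [0.0, 0.0, -1.0]]
force: [-1.1, 0.1, 5.3]
grip_width: 0.147
```

```bash
python3 -m inch '[0,0,0,0.4,0,0,0,0,0,0,0.9,0,0,0,0,0,0,1.6,0,0,0,0,0.1,-0.6,1.7,0,0,0.1,0,0.2,-1.3,1.7,0,0,0.2,0,0.4,-2,1.7,0,0,0.3,0,0.5,-2.8,1.7,0,0,0.55,0,0.7,-3.5,1.7,0,0,0.55,0,0.7,-4.25,1.7,0,0,0.55,0,0.7,-4.25,1.5,0,0,0.55,0,0.7,-4.25,1.2,0,0,0.55,0,0.7,-4.25,1.2,0,0,0.55]'; python3 -m inch '[0,0,0,0,0,0,0]'; python3 look.py d9 280 130 400 290 260 120 400 260
```

```text
time_s: 25.0
position: [0.5354, -0.0091, 0.0999]
tcp_rot: [[-0.039, 0.999, -0.004], [0.999, 0.039, 0.0], [0.0, -0.004, -1.0]]
force: [-0.0, 0.5, -1.9]
grip_width: 0.145
time_s: 25.12
position: [0.5368, -0.009, 0.1016]
tcp_rot: [[-0.039, 0.999, -0.0], [0.999, 0.039, 0.0], [0.0, -0.0, -1.0]]
force: [-0.4, -1.1, -2.5]
grip_width: 0.148
25.225
```

View pics/d9.png

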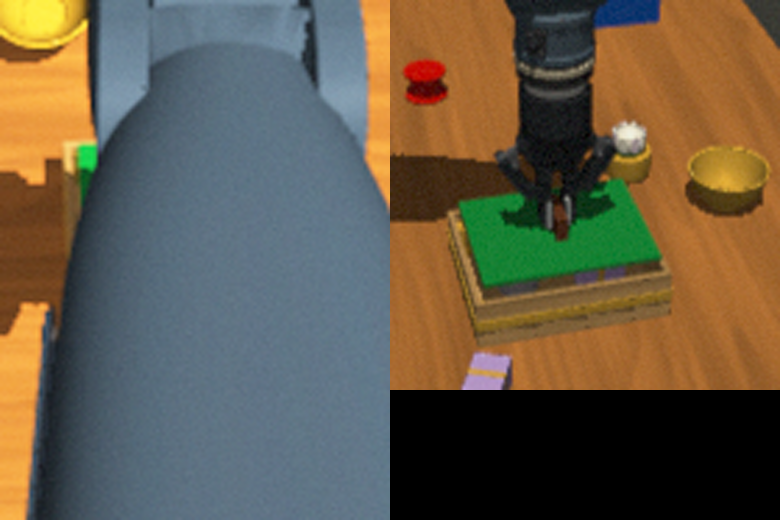

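```bash
cat > ov.py <<'E'
from h import *
import sys
p=grab('side'); o=arm.observe()['position']; zb=o[2]-.030
print(fit(p,'divider','divider',(o[0],o[1],np.radians(2.2),zb)), o, zb)
x0,y0,k=278,180,8
im=cv2.resize(p['frame'][y0:y0+68,x0:x0+92,::-1],None,fx=k,fy=k,interpolation=cv2.INTER_CUBIC)
def poly(L,v,z,col):
    c,s=np.cos(np.radians(v[2])),np.sin(np.radians(v[2])); P=np.array([[c*a-s*b+v[0],s*a+c*b+v[1],z] for a,b in L])
    cv2.polylines(im,[(((proj(P,p)-[x0,y0]+.5)*k)-.5).astype(np.int32)],True,col,1)
r=lambda a,b:[(a,b),(a,-b),(-a,-b),(-a,b)]
bv=(.5357,-.0115,2.3)
poly(r(.106,.086),bv,.058,(255,0,255)); poly(r(.1,.08),bv,.058,(255,0,255))
cv2.imwrite('pics/'+sys.argv[1]+'.png',im)
E
python3 ov.py e3
```

```text
([np.float64(0.5363), np.float64(-0.0121), np.float64(2.1)], np.float64(0.761)) [ 0.53716964 -0.00915242  0.10207191] 0.07207190773128506
```

View pics/e3.png

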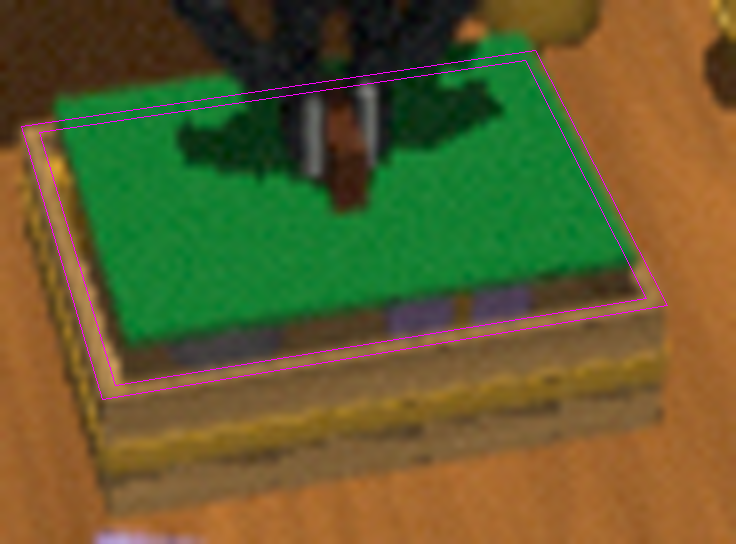

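```bash
python3 -m inch '[0,0,0,-0.1,0,0,0,0,0,0,-0.2,0,0,0,0,0,0,-0.27,0,0,0,0,0,0,-0.27,0,0,0,0,0,0,-0.27,0,0,0]'; python3 ov.py e4
```

```text
time_s: 25.9
position: [0.5369, -0.0095, 0.0853]
tcp_rot: [[-0.039, 0.999, -0.0], [0.999, 0.039, -0.0], [-0.0, -0.0, -1.0]]
force: [-0.1, -0.4, -2.8]
grip_width: 0.147
([np.float64(0.5365), np.float64(-0.0084), np.float64(2.3)], np.float64(0.737)) [ 0.53691771 -0.00954694  0.0854042 ] 0.0554042041851311
```

View pics/e4.png

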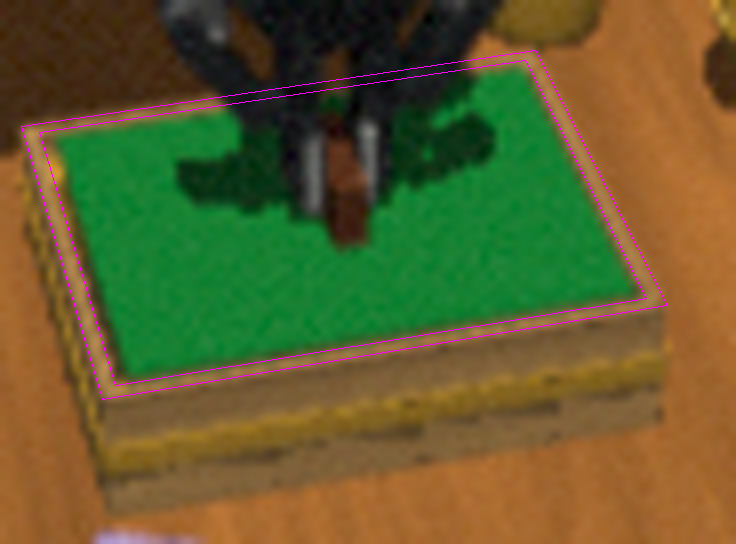

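```bash
python3 -m inch '[0,-0.025,-0.01,0,0,0,0,0,-0.025,-0.01,-0.05,0,0,0,0,-0.025,-0.01,-0.1,0,0,0,0,-0.025,-0.01,-0.14,0,0,0,0,-0.025,-0.01,-0.14,0,0,0,0,-0.025,-0.01,-0.14,0,0,0]'; python3 ov.py e5
```

```text
time_s: 26.7
position: [0.5353, -0.0101, 0.0769]
tcp_rot: [[-0.039, 0.999, -0.0], [0.999, 0.039, 0.0], [0.0, -0.0, -1.0]]
force: [0.3, -0.6, -2.2]
grip_width: 0.148
([np.float64(0.5352), np.float64(0.0009), np.float64(2.9)], np.float64(0.68)) [ 0.53537859 -0.0101208   0.07695234] 0.046952336702237016
```

View pics/e5.png

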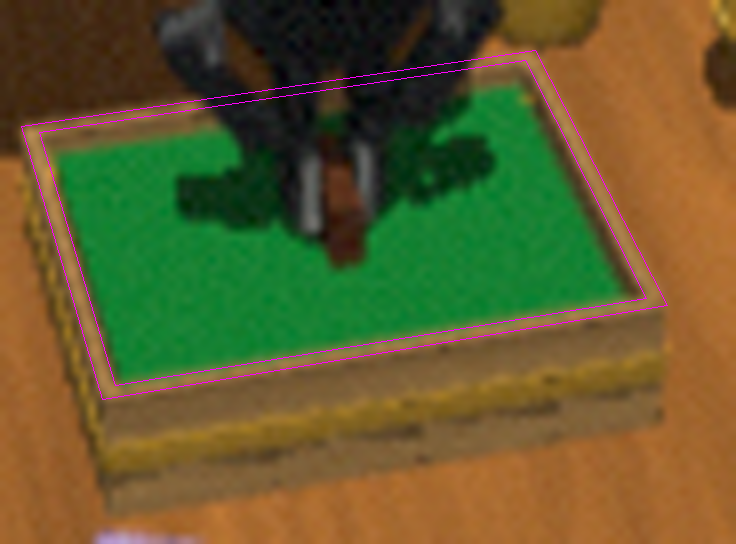

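```bash
python3 -m inch '[0,0,0,-0.02,0,0,0,0,0,0,-0.02,0,0,0]'; python3 -m inch '[1,0,0,0,0,0,0,1,0,0,0,0,0,0,1,0,0,0,0,0,0,1,0,0,0,0,0,0,1,0,0,0,0,0,0,1,0,0,0.4,0,0,0,1,0,0,1,0,0,0,1,0,0,1.5,0,0,0,1,0,0,1.5,0,0,0]'
```

```text
time_s: 27.0
position: [0.5354, -0.0101, 0.076]
tcp_rot: [[-0.039, 0.999, 0.0], [0.999, 0.039, -0.0], [-0.0, 0.0, -1.0]]
force: [-0.3, -0.3, 2.0]
grip_width: 0.148
time_s: 28.12
position: [0.5366, -0.0101, 0.1679]
tcp_rot: [[-0.039, 0.999, 0.004], [0.999, 0.039, -0.0], [-0.0, 0.004, -1.0]]
force: [0.1, 0.2, -1.5]
grip_width: 0.995
```

```bash
python3 -m inch '[1,-0.1,-0.5,0,0,0,1,1,-0.2,-1,0,0,0,2,1,-0.4,-1.8,0,0,0,3,1,-0.6,-2.6,0,0,0,4,1,-0.8,-3.4,0,0,0,5,1,-1.06,-4.2,0,0,0,6,1,-1.06,-5.16,0,0,0,7,1,-1.06,-5.16,0,0,0,8,1,-1.06,-5.16,0,0,0,9,1,-1.06,-5.16,-0.3,0,0,9,1,-1.06,-5.16,-0.6,0,0,9,1,-1.06,-5.16,-0.6,0,0,9]';python3 -m inch '[1,0,0,0,0,0,0]'; python3 look.py f1 280 130 480 300 230 180 400 320
python3 - <<'E'
from h import *
for n in('top','side'):
    p=grab(n)
    print('tub',fit(p,'tub_top','tub',(.473,-.32,0),False),[(round(d['conf'],2),[round(float(v),3) for v in d['centre']]) for d in arm.pinpoint(p,'tub_a')])
    print('cup',fit(p,'cup','cup',(.668,.186,0),False),[(round(d['conf'],2),[round(float(v),3) for v in d['centre']]) for d in arm.pinpoint(p,'cup')])
E
```

```text
time_s: 29.62
position: [0.4705, -0.319, 0.1276]
tcp_rot: [[-0.999, -0.039, -0.003], [-0.039, 0.999, 0.002], [0.003, 0.002, -1.0]]
force: [-0.3, -0.2, -0.3]
grip_width: 1.002
time_s: 29.75
position: [0.4717, -0.3197, 0.1297]
tcp_rot: [[-0.999, -0.039, -0.0], [-0.039, 0.999, 0.0], [0.0, 0.0, -1.0]]
force: [-0.1, 0.4, -1.0]
grip_width: 1.004
29.85
tub ([np.float64(0.4723), np.float64(-0.3172), np.float64(0.0)], np.float64(0.078)) [(0.73, [0.472, -0.322, 0.004])]
cup ([np.float64(0.6712), np.float64(0.1895), np.float64(0.0)], np.float64(0.316)) [(0.67, [0.67, 0.19, 0.002])]
tub ([np.float64(0.4693), np.float64(-0.3221), np.float64(0.0)], np.float64(0.447)) [(0.72, [0.468, -0.325, -0.003])]
cup ([np.float64(0.6704), np.float64(0.1898), np.float64(0.0)], np.float64(0.477)) [(0.56, [0.67, 0.186, -0.004])]
```

View pics/f1.png

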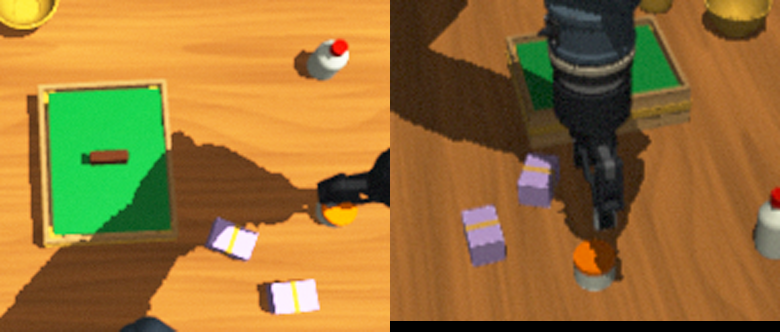

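```bash
python3 -m inch '[1,0,0,-0.6,0,0,0,1,0,0,-1.2,0,0,0,1,0,0,-1.74,0,0,0,1,0,0,-1.74,0,0,0,1,0,0,-1.74,0,0,0,0,0,0,-1.74,0,0,0,0,0,0,-1.74,0,0,0,0,0,0,-1.74,0,0,0,0,0,0,-1.74,0,0,0,0,0,0,-1.74,0,0,0,0,0,0,-1.74,0,0,0]' 40;python3 -m inch '[0,0,0,0,0,0,0]' 40
```

```text
time_s: 31.52
position: [0.4721, -0.32, 0.0264]
tcp_rot: [[-0.999, -0.039, 0.001], [-0.039, 0.999, -0.001], [-0.001, -0.001, -1.0]]
force: [-0.8, 0.7, 6.6]
grip_width: 0.526
time_s: 31.65
position: [0.4722, -0.32, 0.0265]
tcp_rot: [[-0.999, -0.039, 0.001], [-0.039, 0.999, -0.001], [-0.001, -0.001, -1.0]]
force: [-1.0, 0.9, 6.9]
grip_width: 0.523
```

```bash
python3 -m inch '[0,0,0,0.6,0,0,0,0,0,0,1.5,0,0,0,0,0,0.5,1.9,0,0,0,0,0.1,1.5,1.9,0,0,0,0,0.2,2.5,1.9,0,0,0,0,0.2,3.5,1.9,0,0,0,0,0.2,4.5,1.9,0,0,0,0,0.2,5.13,1.9,0,0,0,0,0.2,5.13,1.9,0,0,0,0,0.2,5.13,1.4,0,0,0,0,0.2,5.13,1.1,0,0,0,0,0.2,5.13,1.1,0,0,0]';python3 -m inch '[0,0,0,0,0,0,0]'; python3 look.py f2 280 130 480 300 260 160 400 280
```

```text
time_s: 33.15
position: [0.4828, -0.0127, 0.0905]
tcp_rot: [[-0.999, -0.038, -0.002], [-0.038, 0.999, -0.0], [0.002, -0.0, -1.0]]
force: [0.1, -0.2, -0.2]
grip_width: 0.524
time_s: 33.28
position: [0.4841, -0.0125, 0.092]
tcp_rot: [[-0.999, -0.038, 0.001], [-0.038, 0.999, -0.0], [-0.001, -0.0, -1.0]]
force: [-0.3, -0.3, -0.2]
grip_width: 0.523
33.375
```

View pics/f2.png

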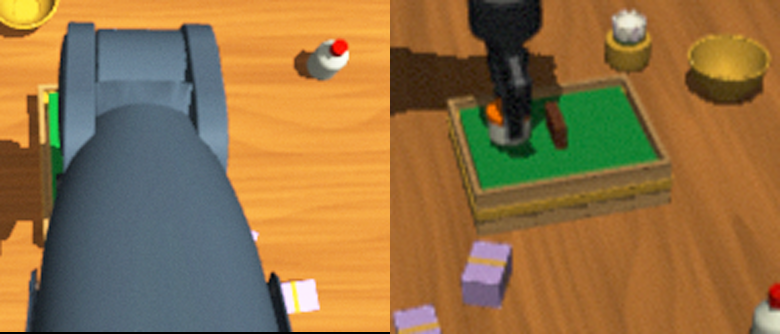

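```bash
python3 -m inch '[0,0,0,-0.12,0,0,0,0,0,0,-0.22,0,0,0,0,0,0,-0.23,0,0,0,0,0,0,-0.23,0,0,0]'
```

```text
time_s: 33.88
position: [0.4837, -0.012, 0.0775]
tcp_rot: [[-0.999, -0.039, 0.0], [-0.039, 0.999, -0.0], [-0.0, -0.0, -1.0]]
force: [-0.6, -0.9, 2.6]
grip_width: 0.522
```

```bash
python3 -m inch '[1,0,0,0,0,0,0,1,0,0,0,0,0,0,1,0,0,0,0,0,0,1,0,0,0.5,0,0,0,1,0,0,1.2,0,0,0,1,0,0,1.4,0,0,0,1,1,1.2,1.4,0,0,0,1,2,2.2,1.4,0,0,0,1,3.1,3.35,1.4,0,0,0,1,3.1,3.35,1.4,0,0,0,1,3.1,3.35,1.4,0,0,0]';python3 -m inch '[1,0,0,0,0,0,0]'; python3 look.py f3 230 130 390 300 260 140 400 270
python3 - <<'E'
from h import *
for n in('top','side'):
    p=grab(n)
    print('cup',[(round(d['conf'],2),[round(float(v),3) for v in d['centre']]) for d in arm.pinpoint(p,'cup')])
E
```

```text
time_s: 35.25
position: [0.6711, 0.1918, 0.1595]
tcp_rot: [[-0.999, -0.041, -0.001], [-0.041, 0.999, -0.0], [0.001, -0.0, -1.0]]
force: [0.7, -0.3, 0.4]
grip_width: 1.002
time_s: 35.38
position: [0.67, 0.1904, 0.1594]
tcp_rot: [[-0.999, -0.04, -0.002], [-0.04, 0.999, -0.001], [0.002, -0.0, -1.0]]
force: [0.1, -0.6, -0.4]
grip_width: 0.998
35.475
cup []
cup []
```

View pics/f3.png

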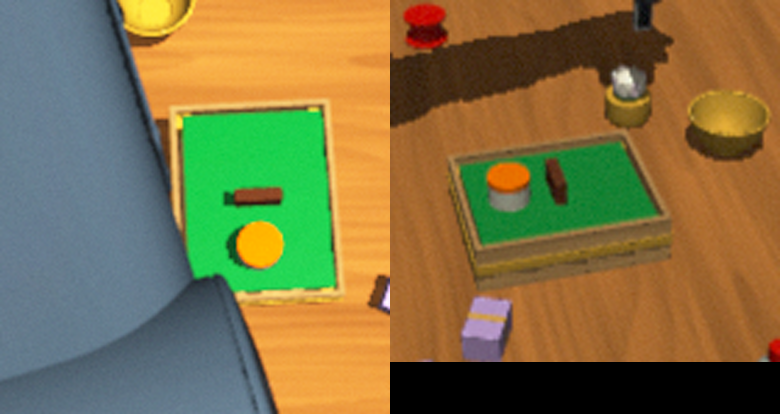

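```bash
python3 -m inch '[1,0,-0.015,-0.6,0,0,0,1,0,-0.015,-1.2,0,0,0,1,0,-0.015,-1.6,0,0,0,1,0,-0.015,-2,0,0,0,1,0,-0.015,-2.24,0,0,0,1,0,-0.015,-2.24,0,0,0,1,0,-0.015,-2.24,0,0,0]'; python3 look.py f4 230 130 310 210 300 130 370 190
```

```text
time_s: 36.55
position: [0.6702, 0.1882, 0.0282]
tcp_rot: [[-0.999, -0.039, 0.001], [-0.039, 0.999, 0.0], [-0.001, 0.0, -1.0]]
force: [-0.2, 0.7, 0.0]
grip_width: 0.997
36.65
```

View pics/f4.png

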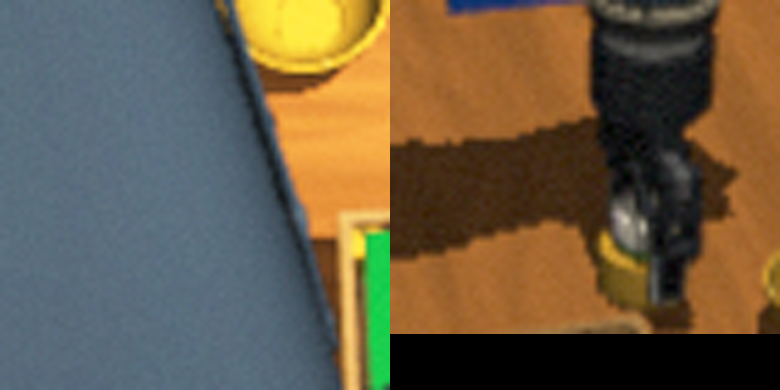

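```bash
python3 -m inch '[1,0,0,-0.06,0,0,0,1,0,0,-0.06,0,0,0,0,0,0,-0.06,0,0,0,0,0,0,-0.06,0,0,0,0,0,0,-0.06,0,0,0,0,0,0,-0.06,0,0,0,0,0,0,-0.06,0,0,0,0,0,0,-0.06,0,0,0]' 70; python3 look.py f5 230 130 310 210 300 130 370 190
```

```text
time_s: 37.65
position: [0.6699, 0.1883, 0.0242]
tcp_rot: [[-0.999, -0.039, 0.001], [-0.039, 0.999, 0.0], [-0.001, 0.0, -1.0]]
force: [-0.7, 0.1, 5.6]
grip_width: 0.662
37.75
```

View pics/f5.png

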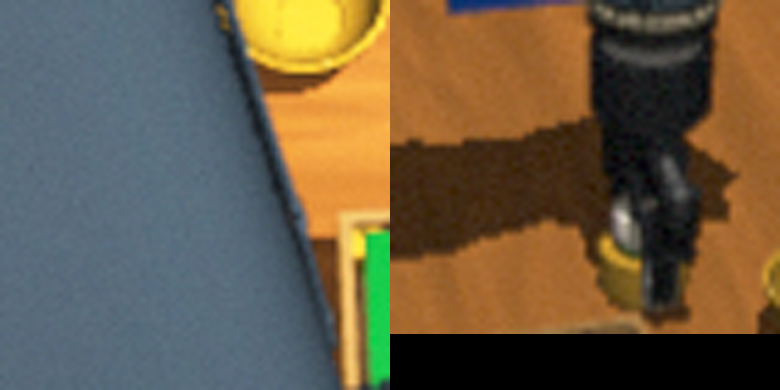

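```bash
python3 -m inch '[0,0,0,0.3,0,0,0,0,0,0,0.8,0,0,0,0,0,0,1.3,0,0,0,0,0,0,1.6,0,0,0,0,-0.2,-0.5,1.6,0,0,0,0,-0.5,-1.1,1.6,0,0,0,0,-0.8,-1.8,1.6,0,0,0,0,-1.1,-2.5,1.6,0,0,0,0,-1.37,-3,1.6,0,0,0,0,-1.37,-3.27,1.6,0,0,0,0,-1.37,-3.27,1.5,0,0,0,0,-1.37,-3.27,1.4,0,0,0]';python3 -m inch '[0,0,0,-0.1,0,0,0,0,0,0,-0.2,0,0,0,0,0,0,-0.2,0,0,0]'; python3 look.py f6 230 130 390 300 260 140 400 270
```

```text
time_s: 39.25
position: [0.5881, -0.0074, 0.1072]
tcp_rot: [[-0.999, -0.039, 0.0], [-0.039, 0.999, 0.0], [-0.0, 0.0, -1.0]]
force: [0.0, 0.0, -3.4]
grip_width: 0.662
time_s: 39.62
position: [0.5871, -0.0076, 0.0947]
tcp_rot: [[-0.999, -0.039, -0.001], [-0.039, 0.999, -0.0], [0.001, 0.0, -1.0]]
force: [0.1, 0.7, -3.3]
grip_width: 0.661
39.725
```

View pics/f6.png

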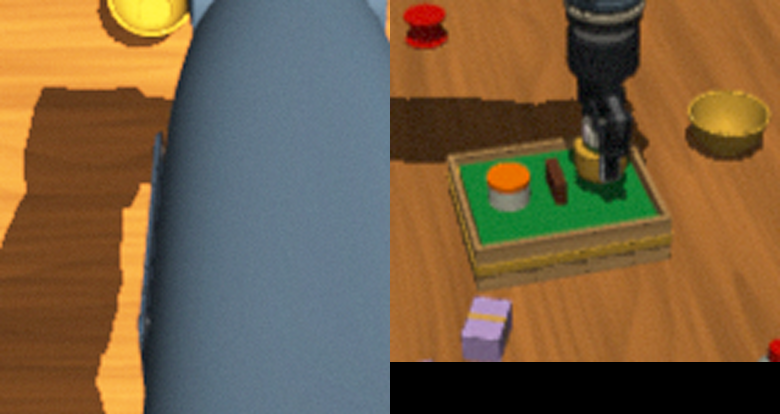

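```bash
python3 -m inch '[0,0,0,-0.1,0,0,0,0,0,0,-0.2,0,0,0,0,0,0,-0.27,0,0,0,0,0,0,-0.31,0,0,0,0,0,0,-0.31,0,0,0]'
```

```text
time_s: 40.35
position: [0.5874, -0.008, 0.0767]
tcp_rot: [[-0.999, -0.039, -0.0], [-0.039, 0.999, -0.0], [0.0, -0.0, -1.0]]
force: [1.1, -0.3, -2.7]
grip_width: 0.66
```

```bash
python3 -m inch '[0,0,0,-0.02,0,0,0,0,0,0,-0.02,0,0,0]';python3 -m inch '[0,0,0,0,0,0,0]'
```

```text
time_s: 40.6
position: [0.5875, -0.008, 0.0757]
tcp_rot: [[-0.999, -0.039, 0.0], [-0.039, 0.999, -0.0], [-0.0, -0.0, -1.0]]
force: [0.5, 0.1, -3.2]
grip_width: 0.658
time_s: 40.72
position: [0.5875, -0.008, 0.0758]
tcp_rot: [[-0.999, -0.039, 0.0], [-0.039, 0.999, -0.0], [-0.0, -0.0, -1.0]]
force: [-0.1, -0.0, -2.2]
grip_width: 0.664
```

```bash
python3 -m inch '[0,0,0,-0.01,0,0,0,0,0,0,-0.01,0,0,0,1,0,0,-0.01,0,0,0,1,0,0,-0.01,0,0,0,1,0,0,-0.01,0,0,0,1,0,0,-0.01,0,0,0,1,0,0,0.4,0,0,0,1,0,0,1,0,0,0,1,0,0,1.8,0,0,0,1,0,0,2.5,0,0,0,1,0,0,2.5,0,0,0]'; python3 -m inch '[1,-0.5,1,0,0,0,0,1,-1,2,0,0,0,0,1,-1.5,3,0,0,0,0,1,-2,4,0,0,0,0,1,-2.5,5,0,0,0,0,1,-2.5,5,0,0,0,0,1,-2.5,5,0,0,0,0]'; python3 look.py f7 280 140 390 290 260 140 400 270
```

```text
time_s: 42.1
position: [0.5892, -0.008, 0.2292]
tcp_rot: [[-0.999, -0.039, 0.006], [-0.039, 0.999, -0.0], [-0.006, -0.0, -1.0]]
force: [0.4, 1.1, -0.3]
grip_width: 0.997
time_s: 42.98
position: [0.4363, 0.2932, 0.2247]
tcp_rot: [[-0.999, -0.042, -0.001], [-0.042, 0.999, -0.001], [0.001, -0.001, -1.0]]
force: [0.3, -1.1, -0.1]
grip_width: 0.999
43.075
```

View pics/f7.png

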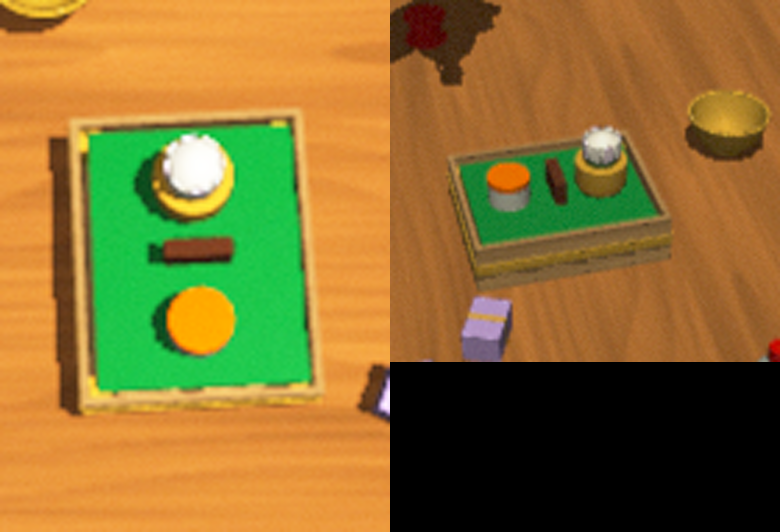

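View pics/f7t.png

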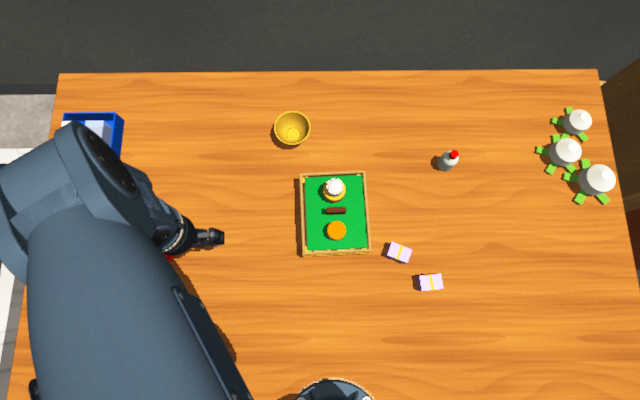

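View pics/f7s.png

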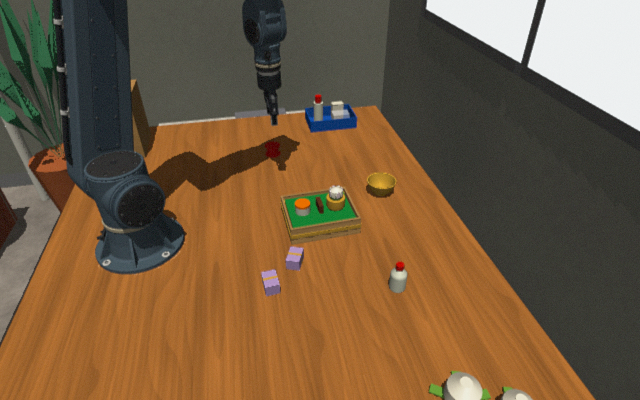

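```bash
python3 - <<'E'
from h import *
for n in('top','side'):
    p=grab(n)
    for t in ['divider','lotus','cup','carton_a','tin_a','tub_a','glue','bowl','spool']:
        print(n,t,[(round(d['conf'],2),[round(float(v),3) for v in d['centre']]) for d in arm.pinpoint(p,t)])
print(arm.observe()['time_s'])
E
```

```text
top divider [(0.78, [0.537, -0.011, 0.047])]
top lotus [(0.61, [0.535, -0.011, 0.047]), (0.48, [0.588, -0.011, 0.066])]
top cup [(0.72, [0.587, -0.01, 0.056])]
top carton_a [(0.82, [0.358, -0.254, -0.002]), (0.6, [0.431, -0.175, 0.003])]
top tin_a []
top tub_a [(0.54, [0.483, -0.017, 0.052]), (0.17, [0.534, -0.01, 0.045])]
top glue [(0.54, [0.681, -0.322, -0.002])]
top bowl [(0.84, [0.773, 0.099, 0.001])]
top spool [(0.62, [0.437, 0.441, -0.004])]
side divider [(0.56, [0.532, -0.009, 0.046]), (0.44, [0.682, -0.324, -0.0])]
side lotus [(0.58, [0.589, -0.011, 0.063])]
side cup [(0.63, [0.587, -0.011, 0.052])]
side carton_a [(0.84, [0.359, -0.251, -0.002]), (0.75, [0.433, -0.174, 0.001])]
side tin_a []
side tub_a [(0.68, [0.484, -0.012, 0.047])]
side glue [(0.88, [0.68, -0.322, -0.003])]
side bowl [(0.6, [0.77, 0.107, -0.001])]
side spool [(0.46, [0.443, 0.443, 0.002]), (0.3, [0.68, -0.322, -0.002])]
44.075
```

```bash
python3 - <<'E'
from h import *
im=cv2.imread('pics/side0.png')
t=cv2.imread('pics/top0.png')
for n,i,L in(('top',t,[(406,166),(392,250),(424,283)]),):
    for x,y in L: print(n,i[y-1:y+2,x-2:x+3].reshape(-1,3).mean(0)[::-1].round())
print(arm.job_done())
E
```

```text
top [234. 204. 246.]
top [239. 213. 249.]
top [242. 218. 250.]
the job is handed in; nothing more can be done
None
```

The gift box is packed in the order you asked for, and the job was handed in at about 44 s; no verdict came back.

- **Bottom layer:** I laid the lavender carton farthest from the base and the one blue-lidded tin on the box floor and let go of them. No pink carton or second tin was there. The two remaining cartons matched the lavender one in colour (checked by pixel values in the first top picture), so I left them as look-alikes.
- **Divider:** It was lowered flat onto the corner posts. It landed at the expected height with slight contact, and gaps show all round inside the box.
- **Top layer:** I set the lotus into the cup's well while the cup was still on the table. After the single tub was placed on the divider, I carried cup and lotus to the box together and stood them upright on it.

**Last checks:** Both cameras show the divider level inside the rim, with the tub and the cup with lotus standing on either side of the grip bar. The networks put the divider's underside at 46–47 mm, the tub at 47–52 mm, the cup at 52–56 mm and the lotus base at 63–66 mm. The values expected were 46, 51, 51 and 65 mm. Glue, bowl, spool and the look-alike cartons are within about 4 mm of where they started, and the gripper was open and clear of everything.

**Disagreements and limits:**
- The two cameras differed by about 4 mm in y on the box position, so I aligned the divider by its gaps in the side picture.
- My colour fit for the tub failed in two later top pictures; I used the side camera and the networks there.
- The networks also gave a few low-confidence false reports on the divider.
- The carton and tin are hidden under the divider now. I last saw them standing correctly just before it went on.

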